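# Free the swing bolt of the sample pot

## Robot

A 6-joint arm with a two-finger parallel gripper is mounted at the origin on the work surface. World frame = base frame: x ahead of the robot, y to its left, z up, the work surface at z = 0. Lengths are in m, angles in rad, forces in N, time in s.
With the tool pointing down it reaches from about 0.275 to 0.775 m from the base axis. Payload 14.6 kg.
Tool frame: the origin (TCP) lies on the centre line of the jaws, within the pads' length; the fingertips stand 8 mm ahead of it and the grasp point (between the pads) lies 11 mm behind it; z points along the fingers, y is the direction in which the jaws open and shut (so a half turn about z gives the same grasp; the last joint's range is limited). The gripper opens to 85 mm and grips with 20 to 120 N. Pads are 22 mm wide; open, the fingers measure 114 mm over their backs; the gripper's body (76 mm by 85 mm) begins 54 mm behind the grasp point. The pads swing forward as they close: fully open they stand 13 mm farther back than shut.
Start: joints at [-1.262, 0.263, -0.048, 1.259, 0, 1.415], TCP at [0.235, -0.47, 0.239] pointing down, gripper open.
Joint ranges: [-2.65, 2.65], [-0.89, 1.7], [-1.18, 1.37], [-2.13, 2.11], [-1.35, 1.29], [-3.14, 3.14]. Speed limits (rad/s): [1.89, 1.89, 2.57, 2.79, 3.14, 3.14].

## Interface

Orientations are given as a unit quaternion [w, x, y, z].
In Python, from workcell import manip gives the robot as it stands.
- The arm moves only by the tool apply_moves, never from a script. Its argument "targets" is one flat list of numbers, 4 for each row, row after row: the shift along the world's x, y, z in mm, then the turn about the world's z in rad. In form: [x, y, z, yaw, x, y, z, yaw, ...]. A call has 1 to 10 rows; each row is the pose to reach, as a shift and turn from the pose commanded when the call began; what a row does not reach only later rows make up. A row lasts 1/8 s, in which the tool goes at most 62.5 mm and 10.7 degrees, less where a joint would pass 70% of its speed; a pose out of reach is approached as far as the arm can. A call with a gripper value outside its range is refused whole. "fingers" is the opening, from 0 (shut) to 1 (fully open), set as the call begins (left out, the last holds). The fingers move at their own pace and stop on an object; "grip_force" is the grip in N (left out, the last holds). Time passes only in rows, so rows that repeat a pose let the fingers close. It gives the time, the measured TCP pose, the force and the opening at its end, in the units of the state.
- manip.state(): the state, without advancing time (a new reading comes with each control period).
- manip.snapshot(name): name is "side" or "top"; returns the picture (400x640x3 uint8, blue, green, red); there is no depth.
- manip.get_calibration(name): a dict with "intrinsics" (3x3 intrinsics, pixels), "eye" and "rotation" of the camera in the world. Camera axes: x right, y down, z forward; pixel columns grow to the right and rows downward; lengths in m; the calibration is good to about 2 mm. A picture is of the moment at which its call begins. get_calibration takes no time and is no camera call.
- manip.finish_job(): hands the job in, once; it reports no verdict.
The state is a dict: "time_s": time; "joint_positions": joint angles; "qd": joint speeds; "tau": joint torques, N m; "eef_pos": TCP position; "eef_rot": TCP orientation; "contact_force": force on the tool from outside, world axes, zero at the start; "torque": the same for the moment, N m; "width": opening from 0.0 (shut) to 1.0 (fully open).
Only numpy, scipy, OpenCV 4.12 (cv2) and the standard library are available. Lean on these libraries where they do the work, as an engineer would, in place of code of your own. Each camera call takes 0.05 s, during which the arm holds its last target. There are 200 camera calls.

## Task

Open the last fastening of the metal sample pot: slacken the brass wing nut (anticlockwise) until its round foot lines up with the window in the red catch, which you must find by feel, then swing the hinged bolt out through the window, lay it well over, past 60 degrees from upright, and let go. Never force the nut against the catch (less than 20 N there), and leave the two blue-capped jars and the conical cup where they stand.

Things in the scene. Friction and masses are not known exactly. Their poses are not given: they have to be found in the camera images.
- wingnut: Brass wing nut on the bolt. Origin: on the bolt axis, at the height to pinch the wings (153 mm above the bench when tight). z up along the bolt, x along the wings. The wings form a flat upright bar 44 mm long (x), 10 mm thick (y), from 19 mm below to 7 mm above the origin: pinch it across its thickness from above. The 8 mm bolt runs through it, ending 17 mm above the origin when tight.
- nut_foot (a point): Centre of the underside of the nut's round foot, on the bolt axis, 41 mm below the nut's origin. The foot is a disc 20 mm wide and 4 mm thick, joined to the wings by a 11 mm thick neck. Level with the lug's top when nutspin is 0.
- nutspin (a joint): Turn of the wing nut on its bolt (rad), 0 fully tight, growing anticlockwise seen from the free end (loosening), up to 4.6. Coarse quick-action thread: the nut climbs 2.4 mm per rad. Starts between 0 and 0.3. Stiff thread: about 0.12 N m to turn; stays where left. At 0 the wings point along the lid's x axis.
- swingbolt (a joint): Swing of the bolt about its eye (rad): 0 upright in the lug's slot, growing as its free end swings outward and down along the lid's +x; stop at 1.75, none inward of 0. Stiff hinge (0.1 N m), stays where left. With the nut's foot caught it yields only 0.1 or less; the foot is clear of the catch beyond 0.4.
- bolt_eye (a point): The hinge axis of the bolt, in the middle of its eye: 62 mm below the lid's origin, 50 mm above the bench; the hinge axis runs along the lid's y.
- lid: Steel lid fixed on a round metal pot (160 mm wide, fixed to the bench). Origin: where the upright bolt's axis meets the top of the slotted lug, 112 mm above the bench, 95 mm from the pot's axis. +x points level away from the pot, the way the bolt swings out; z up. Lug 36 mm wide, slot 10 mm wide open to +x. A black handle bar over the pot's centre reaches 135 mm above the bench.
- catch_place (a point): Where the red catch stands on the lug's outer face, 10 mm outward of the lid's origin, level with it (not the catch's true height). Catch 1.5 mm thick, 37 mm wide: a lip that holds the nut's foot in, above it a window 5 mm high for the 4 mm foot, then a 6 mm keeper (gap for the neck) that holds the foot again if too high. Its lip's top is 2.5 to 9 mm above the lug's top, different each time.
- slot_mouth (a point): Middle of the mouth of the lug's slot, 8 mm outward of the lid's origin. The foot passes freely when its underside is about 0 to 2 mm above the lip's top: a span of about 0.8 rad somewhere in nutspin 1.0 to 4.4, different each time, found only by pulling lightly outward (3 to 6 N) on the wings now and then as the nut is turned. The pull presses the foot on the catch 1.6 times as hard.
- jar_a_mid (a point): Middle of a clear sample jar with blue cap, 36 mm wide, 64 mm high. Leave standing.
- jar_b_mid (a point): Middle of the other clear sample jar with blue cap, same size. Leave standing.
- cone_cup_mid (a point): Middle of a translucent conical cup, 64 mm wide at the top, 97 mm high. Leave standing.

How it is judged:
By the outcome, as a careful person would: the job done as asked, in the order asked, and still so for the second after the job is handed in, with the robot touching nothing.
It also fails if it takes over 72 s, if anything falls off the work surface, if the arm or the gripper's body presses on something with over 40 N, if the wrist force passes 120 N, or if a joint passes its speed limit or range.

## Working session

There is one attempt and no reset: what is moved stays moved. The work goes in short steps, Python scripts to look and compute and a tool call to move; the robot and the scene stay as the last step left them, time stands still between calls to the robot, and variables do not carry over. Pictures are saved under pics/ and viewed, about 8 in all and at most 12, crops included, and the job is handed in when it is done.

Besides the shell and the picture viewer there is one more tool, called after "Request:" as name(argument=value, ...), one argument or row to a line, values as JSON. apply_moves: Moves the arm, as the interface text tells. Its arguments: {"type":"object","properties":{"targets":{"type":"array","items":{"type":"number"}},"fingers":{"type":"number"},"grip_force":{"type":"number"}},"required":["targets"]}

```bash
mkdir -p pics; python3 - <<'E'
from workcell import manip
import cv2
for n in("side","top"):
    cv2.imwrite(f"pics/{n}0.png",manip.snapshot(n)); c=manip.get_calibration(n); print(n,c)
print(manip.state())
E
```

```text
side {'intrinsics': array([[386.59750917,   0.        , 328.1566214 ],
       [  0.        , 386.59750917, 193.93084748],
       [  0.        ,   0.        ,   1.        ]]), 'eye': array([ 0.42083733, -0.45362618,  0.57767756]), 'rotation': array([-0.39596958,  0.909497  , -0.11464637,  0.05366106])}
top {'intrinsics': array([[361.0281108 ,   0.        , 320.09637943],
       [  0.        , 361.0281108 , 198.64647282],
       [  0.        ,   0.        ,   1.        ]]), 'eye': array([ 0.41960971, -0.00265109,  0.75379574]), 'rotation': array([ 0.08729827, -0.69326728,  0.71399041, -0.04446557])}
{'time_s': 0.1, 'joint_positions': array([-1.26227524e+00,  2.63466658e-01, -4.88816830e-02,  1.25939557e+00,
       -1.99467515e-05,  1.41547952e+00]), 'qd': array([-0.00180146, -0.00115377,  0.00085672,  0.000173  , -0.00081463,
        0.00043924]), 'tau': array([ 3.00067484e-03, -6.38573956e+01,  3.85065114e+01,  9.92975780e-03,
       -1.33691410e-04,  1.22686467e-05]), 'eef_pos': array([ 0.23478398, -0.46930324,  0.23887454]), 'eef_rot': array([-4.71637909e-04,  9.73227015e-01,  2.29845499e-01, -4.62020136e-05]), 'contact_force': array([-0.69937196,  0.57066063, -0.44949557]), 'torque': array([-0.00697226, -0.03210621,  0.04348349]), 'width': 0.9978269752714961}
```

View pics/side0.png

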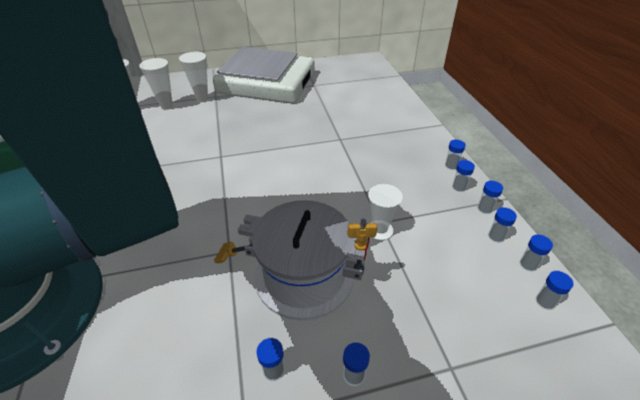

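View pics/top0.png

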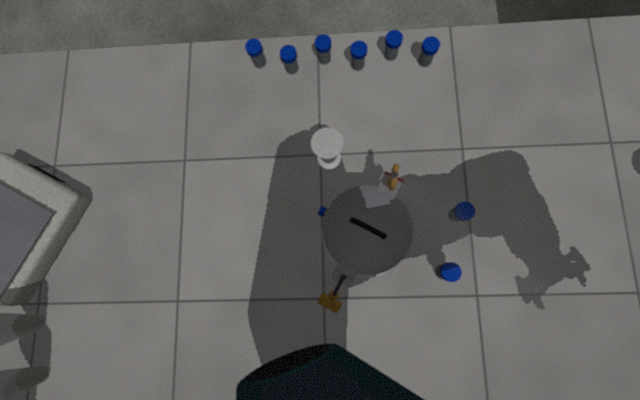

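Side view: pot at (303,245), tight nut at (362,232), cup at (384,205) and jars at (270,355) and (356,362). Top view: nut at (395,178), pot centre near (367,230), cup at (327,145), jars at (464,211) and (450,272). Next I'll enlarge around the nut in both views.

```bash
cat > h.py <<'E'
import numpy as np,cv2
from workcell import manip
from scipy.spatial.transform import Rotation as R
def cam(n):
    c=manip.get_calibration(n); return c["intrinsics"],np.array(c["eye"]),R.from_quat(c["rotation"],scalar_first=True).as_matrix()
def ray(n,u,v):
    K,e,r=cam(n); return e,r@np.linalg.solve(K,[u,v,1])
def atz(n,u,v,z):
    e,d=ray(n,u,v); return e+d*(z-e[2])/d[2]
def tri(a,b):
    (e1,d1),(e2,d2)=ray("side",*a),ray("top",*b)
    s=np.linalg.lstsq(np.c_[d1,-d2],e2-e1,rcond=None)[0]
    p,q=e1+s[0]*d1,e2+s[1]*d2; return (p+q)/2,np.linalg.norm(p-q)
def proj(n,p):
    K,e,r=cam(n); c=K@(r.T@(np.array(p)-e)); return c[:2]/c[2]
E
python3 - <<'E'
from h import *
a=cv2.imread("pics/side0.png")[205:285,325:405]; b=cv2.imread("pics/top0.png")[150:210,360:440]
f=lambda i:cv2.resize(i,None,fx=5,fy=5,interpolation=cv2.INTER_CUBIC)
o=np.zeros((400,800,3),np.uint8); o[:,:400]=f(a); o[:300,400:]=f(b); cv2.imwrite("pics/c0.png",o)
print(atz("top",395,178,.155),atz("top",367,230,.112),tri((362,232),(395,178)))
for n,u in(("jarA",(464,211)),("jarB",(450,272))):print(n,atz("top",*u,.064))
print("cup",atz("top",327,143,.097), atz("side",384,195,.097))
print("handle",atz("top",351,219,.135),atz("top",384,236,.135))
E
```

```text
[ 0.5642992  -0.09487544  0.155     ] [ 0.48216483 -0.04674834  0.112     ] (array([ 0.56761536, -0.09653356,  0.14501537]), np.float64(0.0017652135681704834))
jarA [ 0.5172833 -0.2336349  0.064    ]
jarB [ 0.40522102 -0.19772336  0.064     ]
cup [0.65190374 0.02014917 0.097     ] [0.65194817 0.01871415 0.097     ]
handle [ 0.49966103 -0.01873055  0.135     ] [ 0.46889477 -0.07331428  0.135     ]
```

View pics/c0.png

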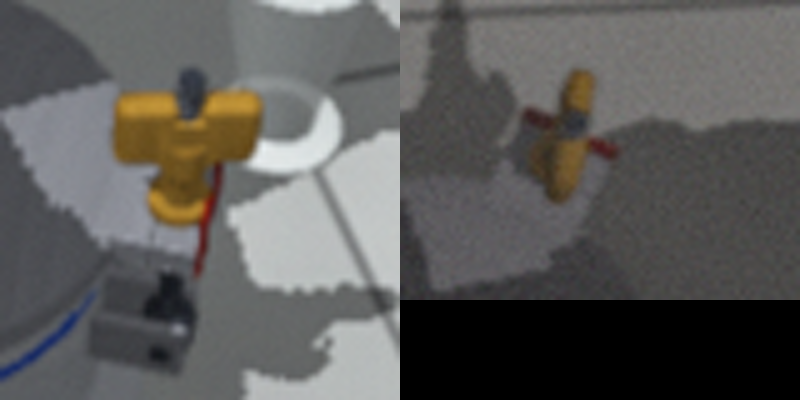

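Crop: bolt top at side px (363.4,220) and top px (394.6,173.6). Wing ends at top px (396,165) and (392.6,189). Catch ends at top px (384.6,172.6) and (403.6,181).

```bash
python3 - <<'E'
from h import *
bt,e=tri((363.4,220.5),(394.6,174)); print("bolt top",bt,e, atz("top",394.6,174,.170))
w1=atz("top",396,165,.159);w2=atz("top",392.6,189,.159); w=w1-w2; print("wing",w1,w2,(w1+w2)/2,np.linalg.norm(w),np.arctan2(w[1],w[0]))
# side wing top ends
a=atz("side",325+117/5,205+97/5,.159);b=atz("side",325+262/5,205+97/5,.159);d=b-a;print("wing side",a,b,(a+b)/2,np.linalg.norm(d),np.arctan2(d[1],d[0]))
c1=atz("top",384.6,172.6,.125);c2=atz("top",403.6,181,.125);c=c2-c1;print("catch",c1,c2,np.linalg.norm(c),(c1+c2)/2,"lidx yaw",np.arctan2(c[0],-c[1]), np.arctan2(-c[0],c[1]))
pc=atz("top",367,230,.112);d=bt-pc;print("pot->bolt",np.linalg.norm(d[:2]),np.arctan2(d[1],d[0]))
h=atz("top",351,219,.135)-atz("top",384,236,.135);print("handle yaw",np.arctan2(h[1],h[0]))
print(R.from_quat(manip.state()["eef_rot"],scalar_first=True).as_matrix().round(3))
E
```

```text
bolt top [ 0.56942397 -0.0930867   0.16590776] 0.0017906039928013758 [ 0.56746892 -0.09233068  0.17      ]
wing [ 0.58577999 -0.09731202  0.159     ] [ 0.54466342 -0.08914817  0.159     ] [ 0.56522171 -0.0932301   0.159     ] 0.04191921830870184 -0.19600444974850037
wing side [ 0.54904407 -0.08898073  0.159     ] [ 0.59035182 -0.09941799  0.159     ] [ 0.56969794 -0.09419936  0.159     ] 0.042605944225638986 -0.24749065010903815
catch [ 0.58213207 -0.0818182   0.125     ] [ 0.5655206  -0.11416488  0.125     ] 0.036362730425019744 [ 0.57382634 -0.09799154  0.125     ] lidx yaw -0.4744248139004308 2.6671678396893626
pot->bolt 0.09879979464402272 -0.4881725516339127
handle yaw 1.057531725611561
[[ 0.894  0.447 -0.   ]
 [ 0.447 -0.894  0.001]
 [ 0.    -0.001 -1.   ]]
```

Request:
apply_moves(
  targets=[33,38,0,0.18,66,75,0,0.36,100,113,0,0.54,133,150,0,0.72,166,188,0,0.9,200,226,0,1.08,233,263,0,1.26,266,300,0,1.44,300,338,0,1.62,332,376,0,1.8],
  fingers=1,
)

```text
time_s: 1.35
eef_pos: [0.5677, -0.0921, 0.239]
eef_rot: [-0.0, 0.422, 0.907, -0.0]
contact_force: [0.5, -1.4, -0.3]
width: 1.0
```

Request:
apply_moves(
  targets=[0,0,0,0.18,0,0,0,0.36,0,0,0,0.54,0,0,0,0.66,0,0,0,0.66],
  fingers=0.5,
)

```text
time_s: 1.98
eef_pos: [0.5667, -0.0935, 0.239]
eef_rot: [-0.0, 0.109, 0.994, 0.0]
contact_force: [0.2, 0.5, -0.9]
width: 0.5
```

```bash
cat > look.py <<'E'
import sys
from h import *
s=manip.state(); print(s["time_s"],s["joint_positions"].round(3),s["eef_pos"].round(4),s["contact_force"].round(2),s["torque"].round(3),s["width"])
M=R.from_quat(s["eef_rot"],scalar_first=True).as_matrix(); print("xaxis yaw",np.arctan2(M[1,0],M[0,0]))
if len(sys.argv)>1:
    a=manip.snapshot("side"); b=manip.snapshot("top"); n=sys.argv[1]
    cv2.imwrite(f"pics/{n}_s.png",a);cv2.imwrite(f"pics/{n}_t.png",b)
    f=lambda i:cv2.resize(i,None,fx=4,fy=4,interpolation=cv2.INTER_CUBIC)
    cv2.imwrite(f"pics/{n}.png",np.hstack([f(a[180:300,315:415]),f(b[120:240,345:445])]))
E
python3 look.py p1
```

```text
1.975 [-0.305  0.349  0.078  1.3    0.    -0.087] [ 0.5667 -0.0935  0.239 ] [ 0.2   0.47 -0.88] [ 0.011 -0.035  0.039] 0.4998567507836446
xaxis yaw 2.922987642730117
```

View pics/p1.png

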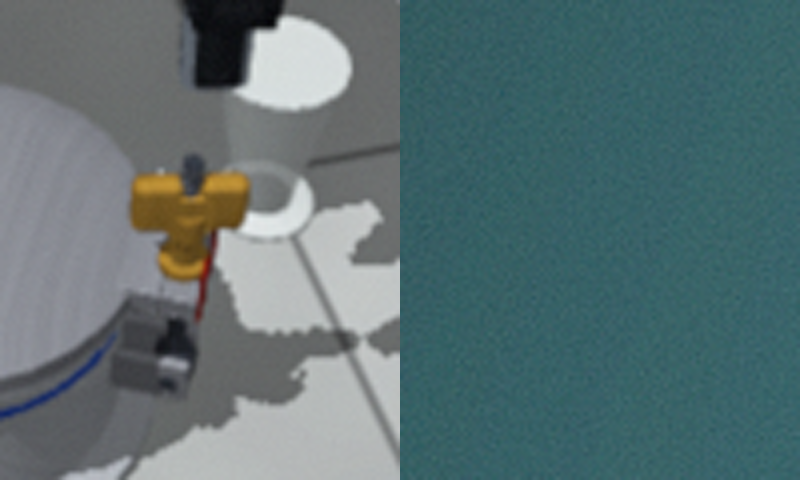

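The side crop shows the open fingers above the nut at crop px (215,50), in line with the bolt at (193,160). The arm hides the nut in the top view. I'll descend and pinch gently, watching the force.

Request:
apply_moves(
  targets=[0,0,-35,0,0,0,-65,0,0,0,-85,0,0,0,-92,0,0,0,-92,0],
  fingers=0.5,
)

```text
time_s: 2.7
eef_pos: [0.5669, -0.0936, 0.1474]
eef_rot: [-0.0, 0.109, 0.994, -0.0]
contact_force: [-0.3, -0.5, 0.6]
width: 0.503
```

Request:
apply_moves(
  targets=[0,0,0,0,0,0,0,0,0,0,0,0,0,0,0,0,0,0,0,0,0,0,0,0],
  fingers=0,
  grip_force=30,
)

```text
time_s: 3.45
eef_pos: [0.5673, -0.0934, 0.1477]
eef_rot: [0.001, 0.109, 0.994, 0.0]
contact_force: [3.3, 4.4, 6.6]
width: 0.109
```

```bash
python3 look.py p2
```

```text
3.45 [-3.050e-01  3.880e-01 -1.130e-01  1.068e+00  1.000e-03 -8.800e-02] [ 0.5673 -0.0934  0.1477] [3.29 4.45 6.58] [ 0.841 -0.58   0.076] 0.10863035884752997
xaxis yaw 2.9239496546910737
```

View pics/p2.png

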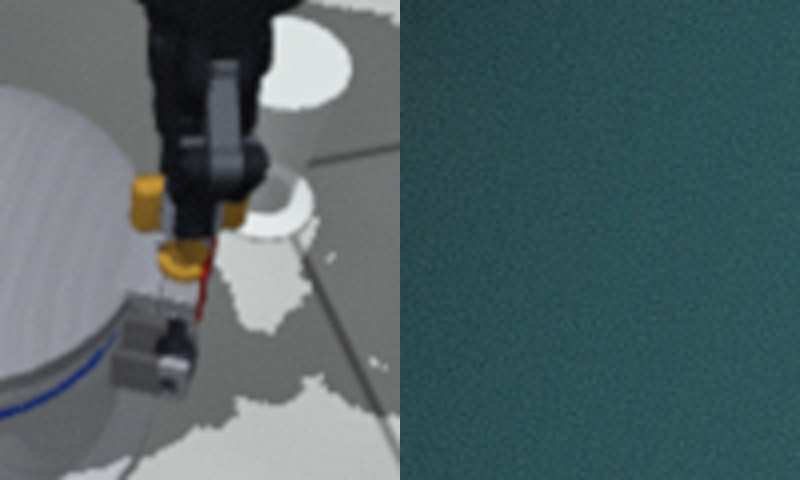

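The jaws hold the wings (9.2 mm opening). There is a small side load of 5 N along the lid's y, so I'll relieve it by about a millimetre.

Request:
apply_moves(
  targets=[0.5,1,0.5,0,0.5,1,0.5,0,0.5,1,0.5,0],
)

```text
time_s: 3.92
eef_pos: [0.5674, -0.093, 0.1478]
eef_rot: [0.0, 0.109, 0.994, -0.0]
contact_force: [1.0, -2.9, 3.1]
width: 0.112
```

Request:
apply_moves(
  targets=[0,0,0.4,0.17,0,0,0.8,0.34,0,0,1.2,0.51,0,0,1.6,0.68,0,0,2.1,0.85,0,0,2.5,1.02,0,0,2.8,1.18,0,0,2.8,1.18],
)

```text
time_s: 4.92
eef_pos: [0.5675, -0.0931, 0.1507]
eef_rot: [-0.0, -0.462, 0.887, -0.001]
contact_force: [0.8, -5.5, 3.5]
width: 0.105
```

```bash
python3 look.py
```

```text
4.925 [-3.040e-01  3.870e-01 -1.070e-01  1.076e+00 -1.000e-03 -1.265e+00] [ 0.5675 -0.0931  0.1507] [ 0.8  -5.54  3.51] [-1.027 -0.264  0.131] 0.10482874328747752
xaxis yaw -2.180027857178747
```

Request:
apply_moves(
  targets=[0.3,-0.5,0,0,0.6,-1,0,0,0.6,-1,0,0,0.6,-1,0,0],
)

```text
time_s: 5.42
eef_pos: [0.5677, -0.0934, 0.1506]
eef_rot: [-0.0, -0.462, 0.887, 0.0]
contact_force: [-0.7, -2.0, 5.7]
width: 0.107
```

Request:
apply_moves(
  targets=[0.4,-0.4,0,0,0.75,-0.75,0,0,0.75,-0.75,0,0],
)

```text
time_s: 5.8
eef_pos: [0.5683, -0.0938, 0.1505]
eef_rot: [-0.0, -0.462, 0.887, 0.001]
contact_force: [-1.1, -0.5, 5.7]
width: 0.11
```

```bash
python3 look.py
```

```text
5.8 [-3.050e-01  3.900e-01 -1.030e-01  1.079e+00  1.000e-03 -1.266e+00] [ 0.5683 -0.0938  0.1505] [-1.08 -0.47  5.71] [0.187 0.396 0.086] 0.11019211963787565
xaxis yaw -2.1809870803327005
```

Request:
apply_moves(
  targets=[0.45,-0.25,-0.3,0,0.9,-0.5,-0.6,0,0.9,-0.5,-0.6,0],
)

```text
time_s: 6.18
eef_pos: [0.5689, -0.0941, 0.1501]
eef_rot: [-0.0, -0.462, 0.887, 0.001]
contact_force: [-4.5, 2.1, 11.1]
width: 0.109
```

Request:
apply_moves(
  targets=[0.3,-0.2,0.6,0,0.6,-0.3,1.4,0,0.6,-0.3,1.4,0],
)

```text
time_s: 6.55
eef_pos: [0.5696, -0.0946, 0.1509]
eef_rot: [-0.0, -0.462, 0.887, 0.001]
contact_force: [-2.5, 3.4, 0.5]
width: 0.112
```

Request:
apply_moves(
  targets=[0.5,-0.3,0,0,0.9,-0.5,0,0,0.9,-0.5,0,0,0.9,-0.5,0,0],
)

```text
time_s: 7.05
eef_pos: [0.5706, -0.0952, 0.151]
eef_rot: [-0.0, -0.463, 0.887, 0.001]
contact_force: [-4.7, 4.0, 0.5]
width: 0.108
```

The firm pinch resists tilting and muddies the feel. I'll ease the jaws open slightly so that only the inner finger pushes on the wing.

Request:
apply_moves(
  targets=[0,0,0,0,0,0,0,0,0,0,0,0],
  fingers=0.2,
)

```text
time_s: 7.42
eef_pos: [0.5713, -0.0958, 0.1514]
eef_rot: [0.0, -0.463, 0.887, -0.0]
contact_force: [0.2, -0.5, 0.2]
width: 0.2
```

Request:
apply_moves(
  targets=[0.9,-0.5,0,0,1.8,-0.9,0,0,2.6,-1.4,0,0,2.6,-1.4,0,0],
)

```text
time_s: 7.92
eef_pos: [0.5737, -0.097, 0.1514]
eef_rot: [-0.0, -0.463, 0.886, 0.0]
contact_force: [-1.2, -0.5, 0.5]
width: 0.202
```

Request:
apply_moves(
  targets=[0.9,-0.5,0,0,1.8,-0.9,0,0,1.8,-0.9,0,0,1.8,-0.9,0,0],
)

```text
time_s: 8.43
eef_pos: [0.5756, -0.0979, 0.1514]
eef_rot: [0.0, -0.463, 0.886, -0.0]
contact_force: [-1.7, 0.7, 0.6]
width: 0.201
```

Request:
apply_moves(
  targets=[0.9,-0.5,0,0,1.8,-0.9,0,0,1.8,-0.9,0,0,1.8,-0.9,0,0],
)

```text
time_s: 8.93
eef_pos: [0.5773, -0.0988, 0.1513]
eef_rot: [-0.0, -0.463, 0.886, -0.0]
contact_force: [-2.3, 0.5, 1.2]
width: 0.201
```

Request:
apply_moves(
  targets=[0.9,-0.5,0,0,1.8,-0.9,0,0,1.8,-0.9,0,0,1.8,-0.9,0,0],
)

```text
time_s: 9.43
eef_pos: [0.5792, -0.0997, 0.1514]
eef_rot: [0.0, -0.463, 0.886, -0.0]
contact_force: [-2.5, -0.6, 1.1]
width: 0.2
```

Request:
apply_moves(
  targets=[0.9,-0.5,0,0,1.8,-0.9,0,0,1.8,-0.9,0,0,1.8,-0.9,0,0],
)

```text
time_s: 9.93
eef_pos: [0.5809, -0.1007, 0.1513]
eef_rot: [-0.0, -0.463, 0.886, -0.0]
contact_force: [-2.6, -0.1, 0.2]
width: 0.202
```

```bash
python3 look.py p3
```

```text
9.925 [-0.31   0.411 -0.066  1.094 -0.    -1.272] [ 0.5809 -0.1007  0.1513] [-2.6  -0.07  0.24] [-0.023  0.5    0.05 ] 0.20157947506140425
xaxis yaw -2.179424974041422
```

View pics/p3.png

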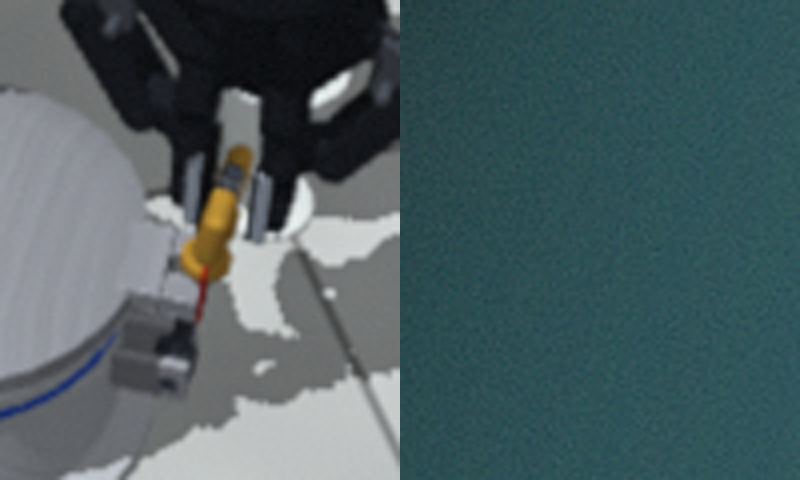

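The side crop shows the nut and bolt leaning clearly outward, with the round foot at crop px (207,258) passing over the red catch at (205,280). The force stayed near 2 N past 0.1 rad, so the foot is in the window. Next I'll lift, shut the fingers, re-enter on the pot side and push the bolt over.

Request:
apply_moves(
  targets=[-2,1,0,0,-2,1,25,0,-2,1,50,0,-2,1,50,0],
)

```text
time_s: 10.52
eef_pos: [0.5799, -0.0998, 0.2031]
eef_rot: [0.001, -0.463, 0.886, -0.001]
contact_force: [-0.1, -0.0, -0.3]
width: 0.198
```

Request:
apply_moves(
  targets=[-14,7,0,0,-27,14,0,0,-27,14,0,0,-27,14,0,0,-27,14,0,0],
  fingers=0,
)

```text
time_s: 11.15
eef_pos: [0.5523, -0.0858, 0.2013]
eef_rot: [0.0, -0.463, 0.887, -0.0]
contact_force: [-0.1, -0.6, 0.8]
width: -0.004
```

Request:
apply_moves(
  targets=[0,0,-20,0,0,0,-35,0,0,0,-45,0,0,0,-49,0,0,0,-49,0],
)

```text
time_s: 11.78
eef_pos: [0.552, -0.0857, 0.1525]
eef_rot: [0.0, -0.463, 0.886, -0.0]
contact_force: [0.2, 0.0, 0.9]
width: 0.001
```

```bash
python3 look.py p4
```

```text
11.775 [-0.3    0.36  -0.146  1.065 -0.    -1.262] [ 0.552  -0.0857  0.1525] [0.22 0.03 0.91] [-0.028  0.02   0.007] 0.001229364787708839
xaxis yaw -2.1794286204544164
```

View pics/p4.png

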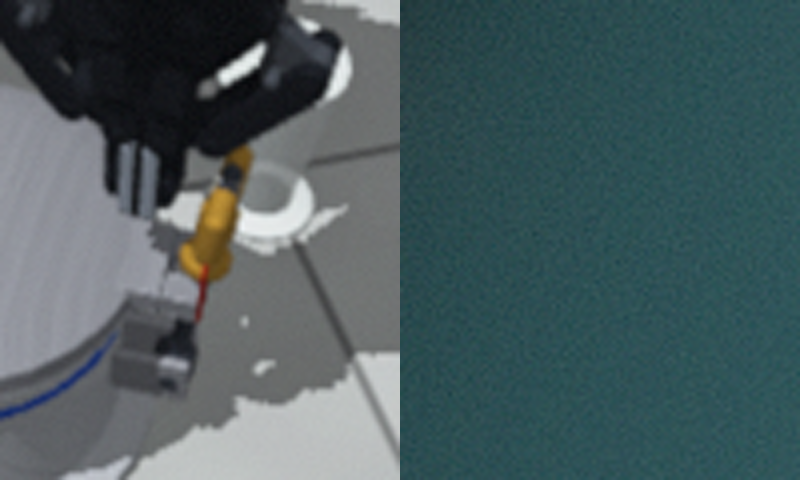

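The crop shows the shut fingers at (140,215) inside the leaning nut, but the finger link at (215,150) would reach the bolt tip at (240,160) first. I'll turn the gripper a quarter so that its flat side leads.

Request:
apply_moves(
  targets=[-7,4,0,0,-7,4,0,-0.18,-7,4,0,-0.36,-7,4,0,-0.54,-7,4,0,-0.72,-7,4,0,-0.9,-7,4,0,-1.08,-7,4,0,-1.26,-7,4,0,-1.45,-7,4,0,-1.45],
)

```text
time_s: 13.12
eef_pos: [0.5446, -0.0814, 0.1527]
eef_rot: [0.0, 0.241, 0.971, -0.0]
contact_force: [-0.4, 0.0, 0.3]
width: -0.0
```

```bash
python3 look.py; python3 - <<'E'
import numpy as np
from h import manip
p=manip.state()["eef_pos"]*1e3; u=np.array([.882,-.471]); O=np.array([567.5,-93.1])
for f in np.arange(.15,1.46,.1):
    X=95*np.sin(f)-5*np.cos(f)-11; z=58+95*np.cos(f)+5*np.sin(f)
    print(f.round(2),(O+u*X-p[:2]).round(1),(z-p[2]).round(1))
E
```

```text
13.125 [-0.296  0.346 -0.166  1.058 -0.     0.19 ] [ 0.5446 -0.0814  0.1527] [-0.36  0.05  0.25] [-0.047 -0.036 -0.025] -9.285125062705204e-05
xaxis yaw 2.654918742267635
0.15 [ 21.4 -10.9] 0.0
0.25 [ 29.6 -15.3] -1.4
0.35 [ 37.8 -19.6] -3.7
0.45 [ 45.7 -23.9] -6.9
0.55 [ 53.2 -27.9] -11.1
0.65 [ 60.4 -31.7] -16.0
0.75 [ 67.1 -35.3] -21.7
0.85 [ 73.2 -38.6] -28.2
0.95 [ 78.8 -41.5] -35.3
1.05 [ 83.7 -44.2] -43.0
1.15 [ 87.9 -46.4] -51.3
1.25 [ 91.3 -48.2] -60.0
1.35 [ 94.  -49.7] -69.0
1.45 [ 95.8 -50.6] -78.2
```

Request:
apply_moves(
  targets=[10,-5,0,0,18,-9,0,0,22,-11,0,0,25,-13,-1,0,28,-14.5,-1,0,31,-16,-2,0,31,-16,-2,0],
)

```text
time_s: 14.0
eef_pos: [0.5762, -0.0978, 0.1503]
eef_rot: [0.0, 0.241, 0.97, -0.0]
contact_force: [0.1, -0.2, 0.1]
width: -0.003
```

Request:
apply_moves(
  targets=[2,-1,-0.5,0,4,-2,-1,0,6,-3,-1.5,0,8,-4.2,-2.5,0,10,-5.3,-3,0,12,-6.3,-4,0,14.5,-7.8,-5,0,14.5,-7.8,-5,0],
)

```text
time_s: 15.0
eef_pos: [0.5906, -0.1055, 0.1452]
eef_rot: [-0.0, 0.242, 0.97, 0.0]
contact_force: [-0.1, 0.3, 0.3]
width: -0.003
```

```bash
python3 look.py p5
```

```text
15.0 [-0.313  0.431 -0.049  1.091  0.     0.175] [ 0.5906 -0.1055  0.1452] [-0.13  0.27  0.29] [-0.01  -0.002  0.042] -0.00316586243595274
xaxis yaw 2.65372624144224
```

View pics/p5.png

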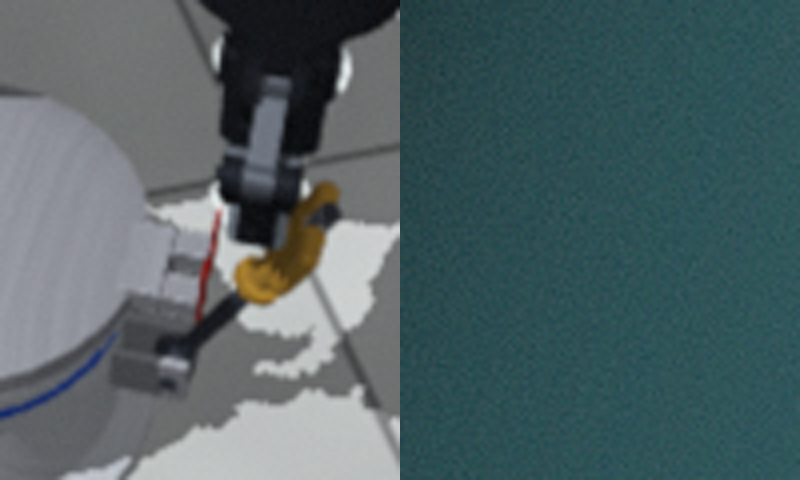

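The crop shows the bolt out of the catch: foot at (262,280), clear of the red catch at (210,260), leaning about 0.5 rad with the fingers behind it. I'll push on along the arc.

Request:
apply_moves(
  targets=[7.5,-4,-4,0,14.7,-7.8,-9,0,21.4,-11.4,-15,0,27.5,-14.7,-21.3,0,33,-17.6,-28.5,0,38,-20.3,-36,0,42,-22.5,-44.5,0,45.6,-24.3,-53,0,45.6,-24.3,-53,0],
)

```text
time_s: 16.23
eef_pos: [0.6358, -0.1296, 0.0915]
eef_rot: [-0.001, 0.242, 0.97, 0.0]
contact_force: [-0.9, -0.1, -0.2]
width: 0.0
```

Request:
apply_moves(
  targets=[2,-1,-6,0,3.5,-2,-12,0,5,-2.5,-18,0,5,-2.5,-18,0],
)

```text
time_s: 16.73
eef_pos: [0.6408, -0.1321, 0.0738]
eef_rot: [-0.0, 0.241, 0.97, 0.0]
contact_force: [-0.2, -0.2, -0.2]
width: 0.0
```

```bash
python3 look.py p6
```

```text
16.725 [-0.328  0.567 -0.011  0.994 -0.     0.16 ] [ 0.6408 -0.1321  0.0738] [-0.25 -0.25 -0.22] [-0.029  0.014  0.048] 0.0004943249148660723
xaxis yaw 2.6538100183589117
```

View pics/p6.png

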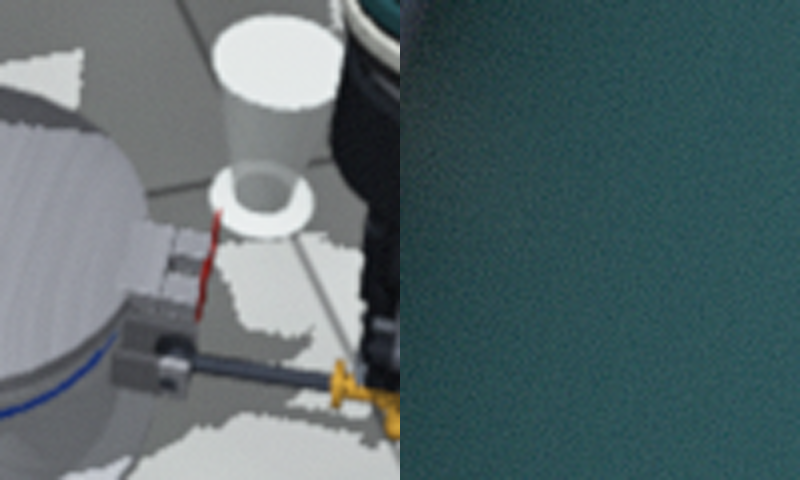

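The crop shows the bolt lying almost level, from its eye at (180,355) to the nut at (370,395), far past 60 degrees. I'll retreat straight up, then move off so the top camera can see.

Request:
apply_moves(
  targets=[0,0,30,0,0,0,80,0,0,0,140,0,0,0,180,0,-10,-40,190,0,-40,-90,190,0,-80,-140,190,0,-120,-190,190,0,-160,-230,190,0,-160,-230,190,0],
)

```text
time_s: 18.08
eef_pos: [0.4785, -0.3648, 0.2648]
eef_rot: [0.0, 0.244, 0.97, -0.0]
contact_force: [0.3, 0.7, 0.3]
width: -0.0
```

```bash
python3 look.py p7; python3 - <<'E'
import cv2,numpy as np
a=cv2.imread("pics/p7_s.png");b=cv2.imread("pics/p7_t.png")
cv2.imwrite("pics/p7f.png",np.vstack([a[120:400,150:550],b[120:300,220:620]]))
E
```

```text
18.075 [-0.786  0.394  0.217  1.394 -0.    -0.294] [ 0.4785 -0.3648  0.2648] [0.3  0.75 0.29] [ 0.067 -0.006 -0.   ] -6.975691574326429e-06
xaxis yaw 2.6492751339294145
```

View pics/p7f.png

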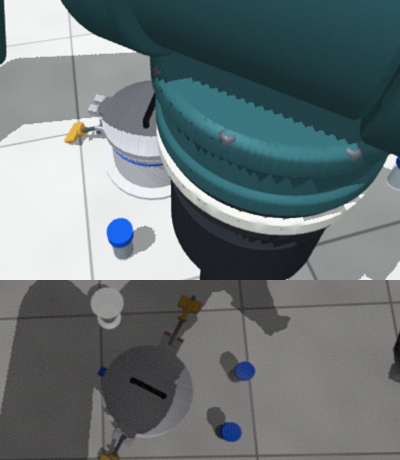

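The top view shows the bolt lying out along the lid's +x, with the nut at full-frame px (409,145). The cup at (327,142) and the jars at (464,211) and (450,272) are where they began. The robot touches nothing, so I'm handing in.

```bash
python3 -c "
from workcell import manip
print(manip.finish_job())"
```

```text
the job is handed in; nothing more can be done
None
```

The last fastening is open: the bolt is swung out through the catch's window and laid nearly level, at roughly 1.4 to 1.5 rad (80 to 85°). That angle comes from the side picture and the finger path, not a direct measurement.

- **Nut:** I slackened it from about 0.27 to 1.45 rad, and the first pull test there found the window.
- **Feel:** My first pulls were with the jaws gripped, and the grip's resistance to tilting made them unclear (up to about 6 N outward, an estimated 10 N on the catch). With the jaws eased, the bolt swung out freely at about 2 N.
- **Swing:** I pushed the bolt over with the shut fingers and withdrew straight up.

**Last checks:**
- The top picture shows the bolt lying out, and the cup and both jars at the same pixel positions as at the start. In the side view the arm hid one jar, the cup and the bolt.
- The measured force was under 1 N with the arm clear.
- The job was handed in at about 18 s of the 72 s allowed. No check failed or disagreed.

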